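# Sort the stage inserts into their pens

## Task

Sort the three loose microscope stage inserts from the middle of the bench into the two steel pens: each pen takes the shape (round ring or square frame) shown by the sample fixed behind it. Slide them flat along the bench, without lifting or tipping them, until each is wholly inside its pen past the mouth, and leave the other things on the bench where they are.

Things in the scene. Friction and masses are not known exactly. Their poses are not given: they have to be found in the camera images.
- ring_a: loose round stage ring, black-anodised aluminium, lying flat: 72 mm outside diameter, 50 mm round through-hole, 20 mm high, about 0.12 kg. Origin: centre of the underside, z up. Slides with a few newtons at most; closed gripper fingers fit down its hole and can drag it by its 11 mm wall. Starts in the middle strip between the pens, in any of three spots about 115 mm apart along x
- ring_b: second loose round stage ring, black-anodised aluminium, lying flat: 72 mm outside diameter, 50 mm round through-hole, 20 mm high, about 0.12 kg. Origin: centre of the underside, z up. Slides with a few newtons at most; closed gripper fingers fit down its hole and can drag it by its 11 mm wall. Starts in the middle strip between the pens, in any of three spots about 115 mm apart along x
- frame: loose square stage frame, black-anodised aluminium, lying flat: 72 x 72 mm outside, 50 x 50 mm square through-hole, walls 11 mm thick, 20 mm high, about 0.14 kg. Origin: centre of the underside; x and y along its sides, z up. Same spots as the rings, turned up to 30 degrees; slides and can be dragged by its hole in the same way
- pen_left: fixed three-sided pen left (+y) of the middle strip: bare steel walls 28 mm high, 6 mm thick, standing on the bench, no floor, no sill. Inside 340 mm along its x, 130 mm along its y; its whole -y side is open. Origin: on the bench, centre of the inside; in its frame the mouth is at y = -65 mm, the back wall's inner face at y = +65 mm
- pen_right: fixed three-sided pen right (-y) of the middle strip: bare steel walls 28 mm high, 6 mm thick, standing on the bench, no floor, no sill. Inside 340 mm along its x, 130 mm along its y; its whole +y side is open. Origin: on the bench, centre of the inside; in its frame the mouth is at y = +65 mm, the back wall's inner face at y = -65 mm
- sample_ring: fixed sample behind the back wall of one pen, showing what that pen takes; it may be behind either: y > 0 means the left pen, y < 0 the right. White pedestal 85 x 85 x 30 mm, origin at the centre of its underside; on top a stage ring like the loose ones, its top 50 mm above the bench
- sample_frame: fixed sample behind the back wall of one pen, showing what that pen takes; it may be behind either: y > 0 means the left pen, y < 0 the right. White pedestal 85 x 85 x 30 mm, origin at the centre of its underside; on top a stage frame like the loose one, its top 50 mm above the bench
- jar: bystander, loose, to be left alone: small closed glass jar, 32 mm across, 45 mm high, on the robot's side of the stage inserts, left of the middle line. Origin: centre of the underside
- dish: bystander, loose, to be left alone: shallow open glass dish, 60 mm across, 16 mm high, beyond the stage inserts. Origin: centre of the underside
- weight: bystander, loose, to be left alone: upright brass check weight, 26 mm across, 30 mm high, on the robot's side of the stage inserts, right of the middle line. Origin: centre of the underside
- screwdriver: bystander, loose, to be left alone: screwdriver with a black handle, 160 mm long, lying flat, beyond the right pen, on the far side of the bench. Origin: on its underside, about the middle of its length
Things that resemble listed ones, but are neither listed nor needed, are in the scene too. What is shaped like the ring_a but turquoise is not meant.

How it is judged:
By the outcome, as a careful person would: the job done as asked, in the order asked, and still so for the second after the job is handed in, with the robot touching nothing.
It also fails if it takes over 58 s, if anything falls off the work surface, if the arm or the gripper's body presses on something with over 40 N, if the wrist force passes 120 N, or if a joint passes its speed limit or range.

## Robot

A 6-joint arm with a two-finger parallel gripper is mounted at the origin on the work surface. World frame = base frame: x ahead of the robot, y to its left, z up, the work surface at z = 0. Lengths are in m, angles in rad, forces in N, time in s.
With the tool pointing down it reaches from about 0.275 to 0.85 m from the base axis. Payload 5.2 kg.
Tool frame: the origin (TCP) lies at the very end of the fingers, on their centre line; the grasp point (between the pads) lies 19 mm behind it; z points along the fingers, y is the line along which they close (so a half turn about z gives the same grasp; the last joint's range is limited). The gripper opens to 85 mm and grips with 20 to 120 N. Pads are 22 mm wide; open, the fingers measure 114 mm over their backs; the gripper's body (76 mm by 85 mm) begins 54 mm behind the grasp point. The pads swing forward as they close: fully open they stand 13 mm farther back than shut.
Start: joints at [0.908, 0.259, 1.535, -0, 1.348, -0.203], TCP at [0.244, 0.493, 0.231] pointing down, gripper open.
Joint ranges: [-3.14, 3.14], [-0.91, 2.08], [0.19, 2.58], [-1.22, 4.36], [0.22, 2.71], [-3.12, 3.12]. Speed limits (rad/s): [2.57, 2.57, 3.14, 3.14, 3.14, 3.14].

## Interface

Orientations are given as a rotation vector (axis times angle).
In Python, from rig import telemetry, viewer, ticket gives the robot as it stands. The module is installed in compiled form; this text tells all that it offers.
- The arm moves only by the tool send_rows, never from a script. Its argument "targets" is text: rows parted by semicolons, each of 5 numbers parted by spaces: the shift along the tool's x, y, z in mm, then the turn about the tool's z in rad, then the closure in counts, from 0 (fully open) to 255 (shut). A call has 1 to 12 rows; each row is the pose to reach, as a shift and turn from the pose commanded when the call began, along the tool's axes at that moment; what a row does not reach only later rows make up. A row lasts 1/12 s, in which the tool goes at most 41.7 mm and 7.16 degrees, less where a joint would pass 70% of its speed; a pose out of reach is approached as far as the arm can. A call with a gripper value outside its range is refused whole. The fingers move at their own pace and stop on an object; "squeeze" is the grip in N (left out, the last holds). Time passes only in rows, so rows that repeat a pose let the fingers close. It gives the time, the measured TCP pose, the force, the opening and the grip force at its end, in the units of the state.
- telemetry.read_state(): the state, without advancing time (a new reading comes with each control period).
- viewer.read_camera(name): name is "side" or "top" or "wrist"; returns the picture (384x512x3 uint8, blue, green, red); there is no depth.
- viewer.get_calibration(name): a dict with "mtx" (3x3 intrinsics, pixels), "extrinsics" (4x4, takes a point from world to camera coordinates); the wrist camera has in their place "hand_eye" (4x4, takes a point from camera to tool coordinates, whose origin is the TCP and whose axes are the flange's). Camera axes: x right, y down, z forward; pixel columns grow to the right and rows downward; lengths in m; the calibration is good to about 2 mm. A picture is of the moment at which its call begins: read the wrist's pose just before it. get_calibration takes no time and is no camera call.
- ticket.finish_job(): hands the job in; it is judged then, once.
The state is a dict: "clock": time; "qpos": joint angles; "qvel": joint speeds; "tau": joint torques, N m; "ee_pos": TCP position; "ee_rot": TCP orientation; "ft_force": force on the tool from outside, world axes, zero at the start; "wrist_torque": the same for the moment, N m; "finger_gap": finger opening in m; "finger_force": force on a finger pad.
Only numpy, scipy, OpenCV 4.12 (cv2) and the standard library are available. Lean on these libraries where they do the work, as an engineer would, in place of code of your own. Each camera call takes 0.05 s, during which the arm holds its last target. There are 200 camera calls.

## Working session

There is one attempt and no reset: what is moved stays moved. The work goes in short steps, Python scripts to look and compute and a tool call to move; the robot and the scene stay as the last step left them, time stands still between calls to the robot, and variables do not carry over. Pictures are saved under pics/ and viewed, at most 10 in all, crops included, and the job is handed in when it is done.

Besides the shell and the picture viewer there is one more tool, called after "Call:" as name(argument=value, ...) on one line, values as JSON. send_rows: Moves the arm, as the interface text tells. Its arguments: {"type":"object","properties":{"targets":{"type":"string"},"squeeze":{"type":"number"}},"required":["targets"]}

```bash
mkdir -p pics; cat > h.py <<'E'
import numpy as np, cv2
from rig import telemetry, viewer, ticket
from scipy.spatial.transform import Rotation as R
def ray(name,uv,z):
    c=viewer.get_calibration(name);K=np.array(c["mtx"]);T=np.array(c["extrinsics"])
    d=T[:3,:3].T@np.linalg.solve(K,[uv[0],uv[1],1]);o=-T[:3,:3].T@T[:3,3]
    return o+d*(z-o[2])/d[2]
def tool(p,s=None):
    s=s or telemetry.read_state()
    return R.from_rotvec(s["ee_rot"]).as_matrix().T@(np.array(p)-s["ee_pos"])*1000
E
python3 - <<'E'
from h import *
s=telemetry.read_state();print(s["clock"],s["ee_pos"],R.from_rotvec(s["ee_rot"]).as_matrix().round(3).tolist())
for n in("top","side"):
    cv2.imwrite(f"pics/{n}0.png",viewer.read_camera(n))
    print(viewer.get_calibration(n))
E
```

```text
0.0 [0.24372552 0.49245538 0.23046532] [[-0.896, 0.444, -0.001], [0.444, 0.896, -0.001], [0.0, -0.002, -1.0]]
{'mtx': array([[443.13763085,   0.        , 256.23988913],
       [  0.        , 443.13763085, 187.55372989],
       [  0.        ,   0.        ,   1.        ]]), 'extrinsics': array([[-2.24245966e-02, -9.99742754e-01, -3.40054026e-03,
         3.16454044e-02],
       [-9.91528300e-01,  2.26753717e-02, -1.27896278e-01,
         5.72136907e-01],
       [ 1.27940485e-01,  5.03709476e-04, -9.91781719e-01,
         1.39674427e+00],
       [ 0.00000000e+00,  0.00000000e+00,  0.00000000e+00,
         1.00000000e+00]])}
{'mtx': array([[443.27037895,   0.        , 255.73607847],
       [  0.        , 443.27037895, 189.92825995],
       [  0.        ,   0.        ,   1.        ]]), 'extrinsics': array([[ 0.97083371, -0.23913688,  0.01718914, -0.54481175],
       [-0.16704296, -0.72609471, -0.6669956 ,  0.1357723 ],
       [ 0.17198419,  0.64467048, -0.74486335,  1.16242258],
       [ 0.        ,  0.        ,  0.        ,  1.        ]])}
```

View pics/top0.png

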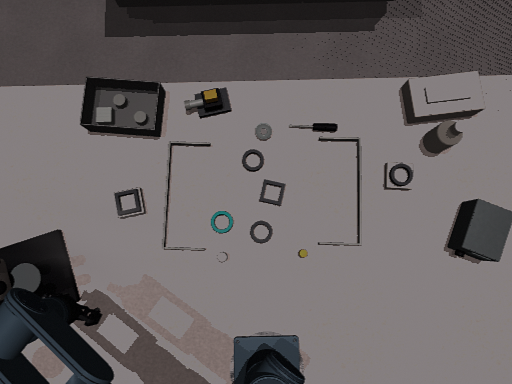

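View pics/side0.png

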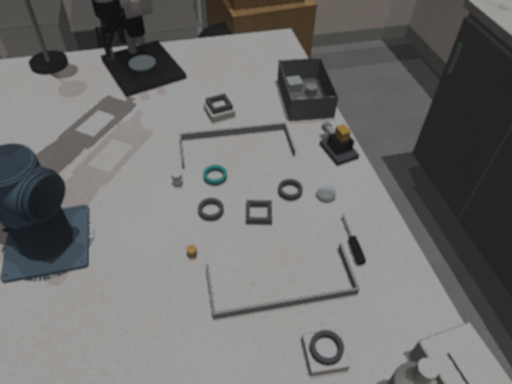

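The top view shows the square sample behind the left pen at (130,202) and the ring sample behind the right pen at (400,175). So the frame goes left and both rings go right.

Things that could be mistaken for the inserts:
- **Loose black rings (wanted):** (253,160) and (261,232).
- **Loose black frame (wanted):** (272,193).
- **Turquoise ring (not meant):** (222,222).
- **Fixed samples (not meant):** (130,202) and (400,175).
- **Dish (bystander):** (263,131).

Next I measure them and check with one close crop.

```bash
python3 - <<'E'
from h import *
im=cv2.imread("pics/top0.png")
cv2.imwrite("pics/crop0.png",cv2.resize(im[120:275,155:375],None,fx=3.5,fy=3.5,interpolation=cv2.INTER_CUBIC))
hsv=cv2.cvtColor(im,cv2.COLOR_BGR2HSV)
m=(hsv[...,2]<95).astype(np.uint8)*255
for nm,(u,v) in dict(r1=(253,160),r2=(261,232),frame=(272,193),turq=(222,222)).items():
    w=np.zeros_like(m);
    mm=m if nm!="turq" else cv2.inRange(hsv,(75,100,40),(105,255,255))
    w[v-17:v+17,u-17:u+17]=mm[v-17:v+17,u-17:u+17]
    c=max(cv2.findContours(w,cv2.RETR_EXTERNAL,cv2.CHAIN_APPROX_NONE)[0],key=cv2.contourArea)
    r=cv2.minAreaRect(c)
    p=ray("top",r[0],0.012)
    box=[ray("top",q,0.02)[:2] for q in cv2.boxPoints(r)]
    e=[(b-a) for a,b in zip(box,box[1:])]
    print(nm,r,p.round(3),[np.linalg.norm(x).round(3) for x in e],[np.degrees(np.arctan2(x[1],x[0])).round(1) for x in e])
for nm,uv,z in [("jar",(222,257),.04),("weight",(303,254),.03),("dish",(263,131),.016),("drv L",(290,127),.01),("drvR",(336,128),.01),
  ("Lfar mouth",(211,145),.028),("Lfar back",(171,144),.028),("Lnear back",(165,248),.028),("Lnear mouth",(205,249),.028),
  ("Rfar mouth",(319,139),.028),("Rfar back",(358,139),.028),("Rnear back",(360,243),.028),("Rnear mouth",(318,243),.028)]:
    print(nm,ray("top",uv,z).round(3))
E
```

```text
r1 ((252.5, 160.0), (22.0, 21.0), 90.0) [0.668 0.029 0.012] [np.float64(0.07), np.float64(0.074), np.float64(0.069)] [np.float64(-91.3), np.float64(178.6), np.float64(88.7)]
r2 ((261.0, 232.0), (22.0, 22.0), 90.0) [0.43  0.006 0.012] [np.float64(0.071), np.float64(0.071), np.float64(0.071)] [np.float64(-91.3), np.float64(178.5), np.float64(88.7)]
frame ((271.8882141113281, 192.2529296875), (22.452302932739258, 22.886167526245117), 12.528807640075684) [ 0.559 -0.032  0.012] [np.float64(0.075), np.float64(0.074), np.float64(0.075)] [np.float64(-13.8), np.float64(-104.0), np.float64(165.8)]
turq ((221.5, 221.5), (21.0, 21.0), 90.0) [0.467 0.134 0.012] [np.float64(0.068), np.float64(0.068), np.float64(0.068)] [np.float64(-91.3), np.float64(179.1), np.float64(88.7)]
jar [0.353 0.132 0.04 ]
weight [ 0.357 -0.126  0.03 ]
dish [ 0.765 -0.008  0.016]
drv L [ 0.778 -0.099  0.01 ]
drvR [ 0.771 -0.253  0.01 ]
Lfar mouth [0.719 0.165 0.028]
Lfar back [0.725 0.297 0.028]
Lnear back [0.385 0.315 0.028]
Lnear mouth [0.379 0.187 0.028]
Rfar mouth [ 0.731 -0.192  0.028]
Rfar back [ 0.728 -0.321  0.028]
Rnear back [ 0.387 -0.309  0.028]
Rnear mouth [ 0.39  -0.175  0.028]
```

View pics/crop0.png

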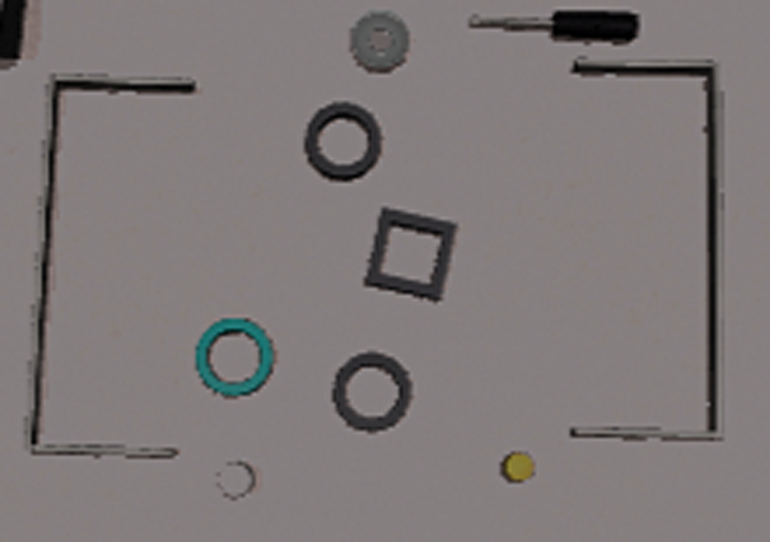

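The crop confirms the choice: black rings at (343,141) and (371,391), the black frame at (410,254), and the turquoise ring at (235,357). Sizes come out at 70–75 mm against 72 mm, so the measurements hold. The order is the far ring to the right pen, then the frame left, then the near ring right.

Call:
send_rows(targets="-35 -14 0 0 255;-71 -28 0 -0.1 255;-107 -42 0 -0.2 255;-143 -56 0 -0.3 255;-179 -70 0 -0.4 255;-215 -84 0 -0.46 255;-252 -98 0 -0.46 255;-288 -112 0 -0.46 255;-325 -126 0 -0.46 255;-361 -140 5 -0.46 255;-397 -154 10 -0.46 255;-434 -168 15 -0.46 255")

```text
clock: 1.1
ee_pos: [0.5591, 0.1481, 0.2158]
ee_rot: [0.0, -3.141, -0.0]
ft_force: [1.5, 1.0, -0.2]
finger_gap: -0.0
finger_force: 0.0
```

```bash
python3 - <<'E'
from h import *
s=telemetry.read_state();print(s["clock"],s["ee_pos"],R.from_rotvec(s["ee_rot"]).as_matrix().round(3).tolist(),s["qpos"],s["finger_gap"])
print("ring1",tool([.668,.029,.012]).round(1))
E
```

```text
1.1 [0.55913124 0.14812039 0.21580043] [[-1.0, -0.0, -0.001], [-0.0, 1.0, 0.0], [0.001, 0.0, -1.0]] [ 6.61174312e-02  3.20246231e-01  1.48859173e+00  1.60799181e-04
  1.33340026e+00 -1.50482112e+00] -2.1094908691532713e-05
ring1 [-109.  -119.2  203.7]
```

Call:
send_rows(targets="-25 -27 0 0 255;-50 -54 5 0 255;-75 -81 10 0 255;-100 -108 15 0 255;-109 -119 20 0 255;-109 -119 20 0 255")

```text
clock: 1.6
ee_pos: [0.6684, 0.0273, 0.1936]
ee_rot: [-0.006, -3.139, 0.001]
ft_force: [-0.6, 0.8, -0.8]
finger_gap: -0.0001
finger_force: 0.0
```

```bash
python3 - <<'E'
from h import *
s=telemetry.read_state();im=viewer.read_camera("wrist");cv2.imwrite("pics/w0.png",im)
print(s["clock"],s["ee_pos"]);print(viewer.get_calibration("wrist"))
E
```

```text
1.6 [0.66843248 0.02726384 0.19355879]
{'mtx': array([[317.99367233,   0.        , 254.3792142 ],
       [  0.        , 317.99367233, 192.97927102],
       [  0.        ,   0.        ,   1.        ]]), 'hand_eye': array([[ 5.04350658e-04, -9.65727772e-01, -2.59556574e-01,
         6.65071417e-02],
       [ 9.99999336e-01,  2.18203126e-04,  1.13125821e-03,
         1.25903783e-04],
       [-1.03585141e-03, -2.59556972e-01,  9.65727242e-01,
        -1.42648619e-01],
       [ 0.00000000e+00,  0.00000000e+00,  0.00000000e+00,
         1.00000000e+00]])}
```

View pics/w0.png

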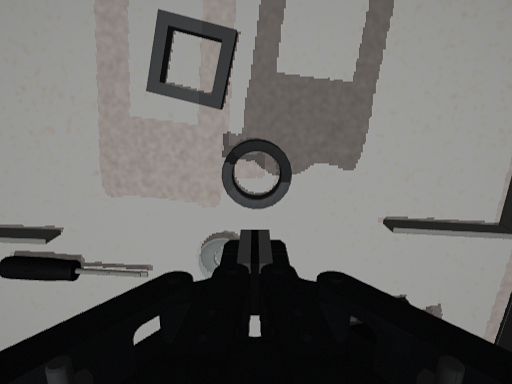

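The wrist view shows the black ring centred near (257,174), the black frame near (193,58), the dish behind the fingers and the screwdriver at lower left. I cast both centres onto the bench.

```bash
cat >> h.py <<'E'
def wray(s,uv,z):
    c=viewer.get_calibration("wrist");H=np.array(c["hand_eye"]);M=R.from_rotvec(s["ee_rot"]).as_matrix()
    d=M@H[:3,:3]@np.linalg.solve(np.array(c["mtx"]),[uv[0],uv[1],1]);o=M@H[:3,3]+s["ee_pos"]
    return o+d*(z-o[2])/d[2]
E
python3 - <<'E'
from h import *
s=telemetry.read_state()
p=wray(s,(257,174),.02);print(p,tool(p,s))
a,b=wray(s,(222,174),.02),wray(s,(292,174),.02);print(np.linalg.norm(a-b))
print([wray(s,q,.02).round(3) for q in((162,10),(238,29),(223,108),(148,90))])
E
```

```text
[0.66536751 0.03259275 0.02      ] [  1.29223987   3.14899147 174.26692145]
0.07109964056278588
[array([ 0.516, -0.052,  0.02 ]), array([0.531, 0.015, 0.02 ]), array([ 0.601, -0.   ,  0.02 ]), array([ 0.584, -0.071,  0.02 ])]
```

Ring 1 is at (0.666, 0.031) with a measured width of 71 mm, which agrees with the top view. I lower into the hole.

Call:
send_rows(targets="2 4 35 0 255;2 4 70 0 255;2 4 105 0 255;2 4 135 0 255;2 4 155 0 255;2 4 167 0 255;2 4 176 0 255;2 4 182 0 255;2 4 186 0 255;2 4 186 0 255")

```text
clock: 2.48
ee_pos: [0.6657, 0.035, 0.0107]
ee_rot: [-0.001, 3.141, -0.0]
ft_force: [0.0, 0.4, 0.1]
finger_gap: -0.0002
finger_force: 0.0
```

Call:
send_rows(targets="0 -6 2 0 255;0 -14 2 0 255;0 -26 2 0 255;0 -42 2 0 255;0 -60 2 0 255;0 -78 2 0 255;0 -96 2 0 255;3 -114 2 0 255;8 -132 2 0 255;14 -150 2 0 255;20 -168 2 0 255;25 -180 2 0 255")

```text
clock: 3.48
ee_pos: [0.6402, -0.1488, 0.0089]
ee_rot: [0.003, 3.14, -0.002]
ft_force: [0.6, 0.9, 1.1]
finger_gap: 0.0004
finger_force: 0.7
```

Call:
send_rows(targets="0 -14 0 0 255;0 -28 0 0 255;0 -42 0 0 255;0 -56 0 0 255;0 -70 0 0 255;0 -84 0 0 255;0 -96 0 0 255;0 -106 0 0 255;0 -110 0 0 255;0 -110 0 0 255;0 -102 0 0 255;0 -102 0 0 255")

```text
clock: 4.48
ee_pos: [0.6402, -0.2451, 0.008]
ee_rot: [0.002, -3.141, -0.002]
ft_force: [0.0, -0.5, -0.4]
finger_gap: 0.0
finger_force: 0.0
```

```bash
python3 - <<'E'
from h import *
s=telemetry.read_state();print(s["clock"],s["ee_pos"],s["ft_force"])
a=viewer.read_camera("side")[100:384,100:420];b=viewer.read_camera("top")[100:280,140:400]
a=cv2.resize(a,(394,350));b=cv2.resize(b,(400,277));c=np.zeros((350,800,3),np.uint8);c[:350,:394]=a;c[:277,400:]=b
cv2.imwrite("pics/c1.png",c)
E
```

```text
4.4833 [ 0.64022938 -0.24511464  0.00801704] [ 0.02250109 -0.50367835 -0.44957876]
```

View pics/c1.png

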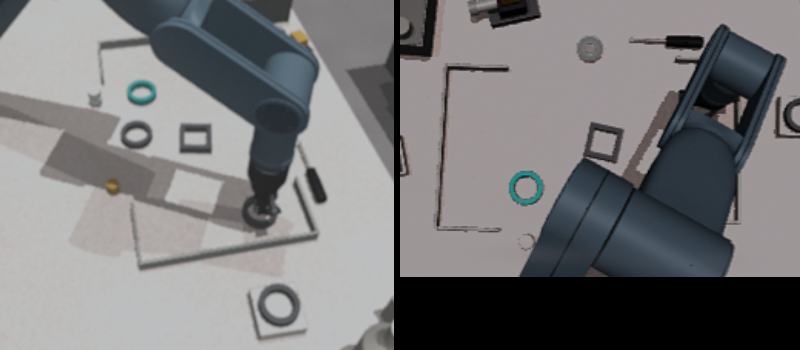

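In the side crop the ring followed the fingers into the right pen, at (260,212), and the other things have not moved. I raise and check with the wrist camera.

Call:
send_rows(targets="0 0 -8 0 255;0 0 -25 0 255;0 0 -60 0 255;0 0 -100 0 255;0 0 -140 0 255;0 0 -180 0 255;0 0 -180 0 255")

```text
clock: 5.17
ee_pos: [0.6447, -0.2491, 0.2]
ee_rot: [-0.001, 3.127, -0.014]
ft_force: [1.4, -0.5, 2.1]
finger_gap: -0.0003
finger_force: 0.0
```

```bash
python3 - <<'E'
from h import *
s=telemetry.read_state();im=viewer.read_camera("wrist");cv2.imwrite("pics/w1.png",im)
print(s["clock"],s["ee_pos"],ray("side",(311,272),.012))
E
```

```text
5.1667 [ 0.64465206 -0.24912116  0.19997632] [ 0.64026801 -0.25210088  0.012     ]
```

View pics/w1.png

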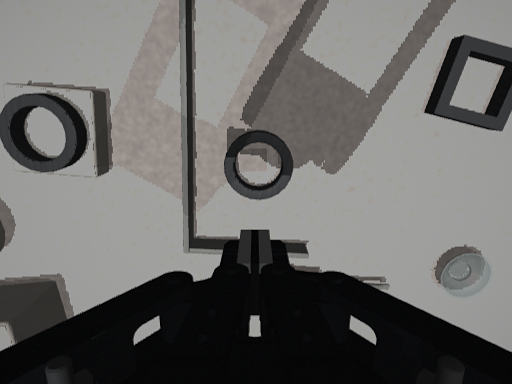

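Ring 1 sits at (259,164), clear of the back wall and well past the mouth, at about y = -0.25. Next is the frame, at (0.559, -0.030) with its sides turned about -15°.

Call:
send_rows(targets="8 20 0 0 255;21 55 0 0.05 255;34 90 5 0.1 255;47 125 10 0.15 255;60 160 20 0.2 255;72 192 40 0.26 255;80 212 60 0.26 255;82 216 80 0.26 255;82 216 90 0.26 255;82 216 90 0.26 255;82 216 90 0.26 255")

```text
clock: 6.13
ee_pos: [0.5586, -0.0317, 0.098]
ee_rot: [-0.407, -3.114, 0.0]
ft_force: [0.8, -0.4, 0.9]
finger_gap: -0.0001
finger_force: 0.0
```

```bash
python3 - <<'E'
from h import *
s=telemetry.read_state();im=viewer.read_camera("wrist")
print(s["clock"],s["ee_pos"],s["ee_rot"])
g=cv2.cvtColor(im,cv2.COLOR_BGR2GRAY);m=cv2.inRange(g,0,85);m[225:]=0
cs,_=cv2.findContours(m,cv2.RETR_EXTERNAL,cv2.CHAIN_APPROX_SIMPLE)
for c in cs:
    if cv2.contourArea(c)>1500:
        r=cv2.minAreaRect(c);p=wray(s,r[0],.02);print(r,p.round(3),tool(p,s).round(1))
cv2.imwrite("pics/w2.png",im)
print(tool([.559,-.030,.012],s))
E
```

```text
6.1333 [ 0.55855042 -0.0317476   0.09802516] [-4.07051500e-01 -3.11418082e+00  2.70724906e-04]
((252.42747497558594, 111.1405029296875), (118.3107681274414, 232.0735626220703), 4.438716411590576) [ 0.496 -0.016  0.02 ] [64.2 -1.2 78.1]
[-6.20008135e-02  1.82942908e+00  8.60246089e+01]
```

View pics/w2.png

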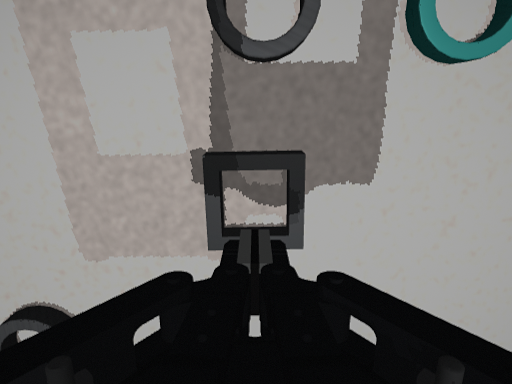

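The frame lies square to the tool: its top edge runs from (205,153) to (305,153) and its bottom edge is near v = 249. The near ring is at (263,15) and the turquoise ring is at upper right, out of the way.

```bash
python3 - <<'E'
from h import *
s=telemetry.read_state()
for q in((205,153),(305,153),(209,249),(303,249)):
    p=wray(s,q,.02);print(p.round(3),tool(p,s).round(1))
E
```

```text
[ 0.516 -0.056  0.02 ] [ 35.9 -34.3  78.8]
[0.534 0.011 0.02 ] [35.9 35.4 78.8]
[ 0.586 -0.075  0.02 ] [-36.9 -34.2  78.9]
[ 0.605 -0.006  0.02 ] [-36.9  37.   78.9]
```

Call:
send_rows(targets="0 1 20 0 255;0 1 40 0 255;0 1 55 0 255;0 1 67 0 255")

```text
clock: 6.52
ee_pos: [0.5597, -0.0316, 0.0314]
ee_rot: [0.409, 3.113, -0.001]
ft_force: [0.5, -0.4, -0.5]
finger_gap: 0.0001
finger_force: 0.0
```

Call:
send_rows(targets="0 0 12 0 255;0 0 20 0 255;0 0 23 0 255;0 4 23 0 255;0 10 23 0 255;0 20 23 0 255;0 34 23 0 255;0 50 23 0 255;0 68 23 0 255;0 86 23 0 255;0 104 23 0 255;0 122 23 0 255")

```text
clock: 7.52
ee_pos: [0.5908, 0.0894, 0.0093]
ee_rot: [0.406, 3.114, 0.0]
ft_force: [0.3, -1.4, 0.6]
finger_gap: -0.0002
finger_force: 0.3
```

Call:
send_rows(targets="0 18 0 0 255;0 36 0 0 255;0 54 0 0 255;0 72 0 0 255;0 90 0 0 255;0 108 0 0 255;0 126 0 0 255;0 142 0 0 255;0 154 0 0 255;0 163 0 0 255;0 168 0 0 255;0 168 0 0 255")

```text
clock: 8.52
ee_pos: [0.6335, 0.2512, 0.0087]
ee_rot: [0.405, 3.114, 0.001]
ft_force: [-0.3, -0.2, -0.3]
finger_gap: -0.0003
finger_force: 0.0
```

Call:
send_rows(targets="0 -8 0 0 255;0 -8 0 0 255;0 -8 -8 0 255;0 -8 -30 0 255;0 -8 -65 0 255;0 -8 -100 0 255;0 -8 -140 0 255;0 -8 -170 0 255;0 -8 -180 0 255;0 -8 -180 0 255;0 -8 -180 0 255")

```text
clock: 9.43
ee_pos: [0.631, 0.2418, 0.1885]
ee_rot: [0.408, 3.115, 0.0]
ft_force: [0.0, -0.5, -1.5]
finger_gap: 0.0
finger_force: 0.0
```

```bash
python3 - <<'E'
from h import *
s=telemetry.read_state();im=viewer.read_camera("wrist");cv2.imwrite("pics/w3.png",im)
print(s["clock"],s["ee_pos"],s["ee_rot"])
E
```

```text
9.4333 [0.63103255 0.24176864 0.1884538 ] [4.07965298e-01 3.11456141e+00 3.33105127e-04]
```

View pics/w3.png

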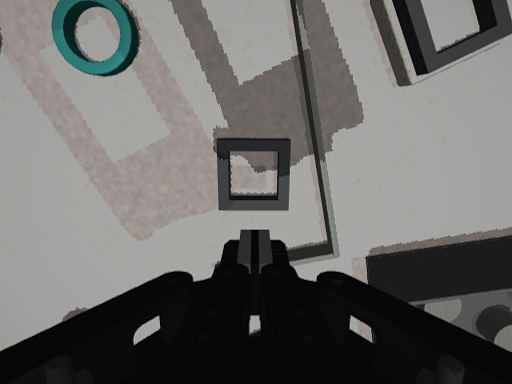

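The frame is inside the left pen at (254,174), with a gap to the back wall near u = 320, and the turquoise ring has not moved. I check its corners and go to the near ring.

```bash
python3 - <<'E'
from h import *
s=telemetry.read_state()
for q in((217,139),(291,139),(219,210),(289,210)): print(wray(s,q,.02).round(3))
print(tool([.43,.006,.1],s).round(1))
E
```

```text
[0.585 0.217 0.02 ]
[0.603 0.285 0.02 ]
[0.654 0.198 0.02 ]
[0.672 0.267 0.02 ]
[ 132.6 -279.2   87.4]
```

Call:
send_rows(targets="8 -16 0 0 255;23 -48 0 -0.05 255;38 -80 0 -0.1 255;53 -112 0 -0.15 255;68 -144 0 -0.2 255;83 -176 10 -0.26 255;98 -208 20 -0.26 255;113 -240 35 -0.26 255;126 -267 50 -0.26 255;133 -280 60 -0.26 255;133 -280 60 -0.26 255;133 -280 60 -0.26 255")

```text
clock: 10.48
ee_pos: [0.4289, 0.0058, 0.1265]
ee_rot: [-0.003, -3.137, -0.002]
ft_force: [-0.1, 0.4, 0.0]
finger_gap: -0.0002
finger_force: 0.0
```

```bash
python3 - <<'E'
from h import *
s=telemetry.read_state();im=viewer.read_camera("wrist");cv2.imwrite("pics/w4.png",im)
print(s["clock"],s["ee_pos"],s["ee_rot"])
E
```

```text
10.4833 [0.42889451 0.00577365 0.1265491 ] [-3.38207319e-03 -3.13721073e+00 -2.21688521e-03]
```

View pics/w4.png

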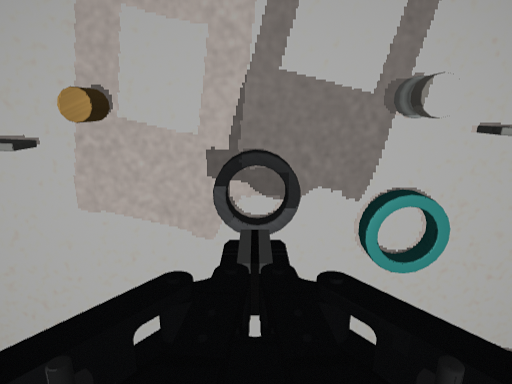

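The frame's nearest corner is 27 mm inside the mouth. The near ring is at (257,193), under the fingers, with the weight at (83,104), the jar at (425,95) and the turquoise ring to the right, all clear.

```bash
python3 - <<'E'
from h import *
s=telemetry.read_state()
p=wray(s,(257,193),.02);print(p,tool(p,s).round(1),tool(wray(s,(83,104),.03),s).round(0),wray(s,(83,104),.03))
E
```

```text
[0.43084477 0.00865146 0.02      ] [ -0.7   2.6 107.4] [  69. -124.   97.] [ 0.36110411 -0.11801336  0.03      ]
```

Call:
send_rows(targets="-2 3 25 0 255;-2 3 50 0 255;-2 3 72 0 255;-2 3 90 0 255;-2 3 102 0 255;-2 3 110 0 255;-2 3 115 0 255;-2 3 118 0 255;-2 3 118 0 255")

```text
clock: 11.28
ee_pos: [0.4331, 0.0091, 0.0102]
ee_rot: [0.001, -3.142, -0.0]
ft_force: [1.2, -0.5, -0.5]
finger_gap: 0.0004
finger_force: 0.0
```

Call:
send_rows(targets="-2 -5 0 0 255;-5 -12 0 0 255;-10 -24 0 0 255;-16 -38 0 0 255;-23 -54 0 0 255;-30 -70 0 0 255;-37 -86 0 0 255;-44 -103 0 0 255;-50 -120 0 0 255;-54 -138 0 0 255;-56 -156 0 0 255;-57 -172 0 0 255")

```text
clock: 12.28
ee_pos: [0.4906, -0.166, 0.0109]
ee_rot: [0.001, 3.14, -0.002]
ft_force: [0.5, 0.7, 0.0]
finger_gap: 0.0
finger_force: 0.4
```

Call:
send_rows(targets="0 -16 0 0 255;0 -32 0 0 255;0 -48 0 0 255;0 -62 0 0 255;0 -74 0 0 255;0 -84 0 0 255;0 -90 0 0 255;0 -92 0 0 255;0 -92 0 0 255;0 -84 0 0 255;0 -84 0 0 255")

```text
clock: 13.2
ee_pos: [0.4892, -0.2451, 0.01]
ee_rot: [0.002, -3.14, -0.002]
ft_force: [0.5, 0.5, 0.1]
finger_gap: -0.0
finger_force: 0.0
```

Call:
send_rows(targets="0 0 -8 0 255;0 0 -25 0 255;0 0 -60 0 255;0 0 -100 0 255;0 0 -140 0 255;0 0 -180 0 255;0 0 -180 0 255;0 0 -180 0 255")

```text
clock: 13.87
ee_pos: [0.4913, -0.2478, 0.1941]
ee_rot: [-0.002, 3.136, -0.007]
ft_force: [0.6, 0.4, -0.5]
finger_gap: -0.0001
finger_force: 0.0
```

```bash
python3 - <<'E'
from h import *
s=telemetry.read_state();im=viewer.read_camera("wrist");cv2.imwrite("pics/w5.png",im)
print(s["clock"],s["ee_pos"],s["ee_rot"])
E
```

```text
13.8667 [ 0.49132718 -0.24781711  0.19407666] [-1.78079308e-03  3.13582137e+00 -7.40962142e-03]
```

View pics/w5.png

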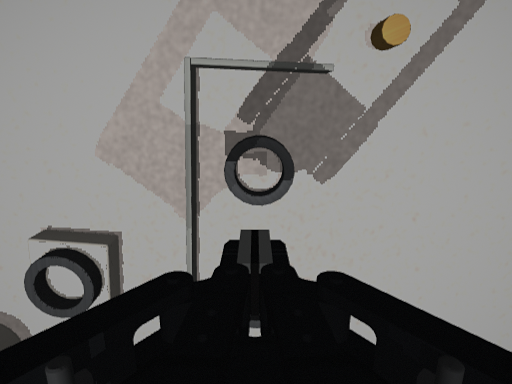

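Ring 2 is in the right pen at (259,170), clear of the back wall at u ≈ 196 and well inside the wall end at u ≈ 334. The weight is standing. After one numeric check I hand in.

```bash
python3 - <<'E'
from h import *
s=telemetry.read_state()
r=wray(s,(259,170),.02);m=wray(s,(334,68),.028);print(r,m)
if r[1]+.036<m[1]-.01-.005: print(ticket.finish_job())
E
```

```text
[ 0.48451418 -0.24213781  0.02      ] [ 0.3894071  -0.17513775  0.028     ]
the job is handed in; nothing more can be done
None
```

The job is handed in: both black rings are in the right pen and the black frame is in the left pen, each wholly past the mouth by my measurements, with robot time about 14 s of the 58 s; the judge's verdict was not shown.

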